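# Square up a prosthetic foot in the alignment jig

## Task

Push the prosthetic foot along the bench until its straight inner side lies flat along the aluminium fence, and slide the blue toe stop up behind the toes until its red pad touches them and the heel sits fully home against the heel stop. Only push: do not lift or tip the foot, keep off the steel adapter on top of it and off the red pad, and leave the jar, the tube and the screwdriver where they are. Finish with the hand clear of everything.

Things in the scene. Friction and masses are not known exactly. Their poses are not given: they have to be found in the camera images.
- jig: Fixed aluminium L, 30 mm high; place and yaw vary. Origin on the bench at the L's inside corner, z up. y runs along the fence from heel to toes; x points through the fence, away from the robot. Fence: inner face x = 0, 22 mm thick, y -20 to 440 mm. Heel stop: inner face y = 0, 22 mm thick, x -100 to 22 mm. The foot slides on the bench at x < 0, y > 0; home, its origin is at x = -46, y = 110 mm.
- toe_stop (a joint): Travel of the blue toe stop along the fence, m; grows as it is pushed towards the heel stop (the jig's -y). The pad's face is at jig y = 310 mm minus this value, 46 mm from the fence. Range 0 to 0.15, starts at 0 to 0.03; about 0.09 when the foot is home and touched. Friction about 2 N, no spring: it stays where it is left.
- push_face (a point): Middle of the blue toe stop's flat back face, 25 mm above the bench: push here towards the jig's -y. Face 84 mm wide along the jig's x, 3 to 45 mm above the bench; 26 mm from here through to the pad's face. From 39 to 78 mm to +x of here a saddle (top at 44 mm, knob to 56 mm) rides over the fence and reaches 34 mm further back (+y).
- pad_face (a point): Middle of the front face of the red pad on the toe stop's foot side, which meets the toes; 20 mm above the bench, 46 mm from the fence's face. The pad is 78 mm wide, 4 mm thick, 5 to 41 mm above the bench and not to be touched by the hand.
- foot: Beige prosthetic foot, 92 x 220 mm, loose, 0.4 to 0.8 kg, flat on its sole. Origin at the centre of the underside, z up, y to the toes, x to the inner side. Inner and outer sides flat at x = +46 and -46 mm for y -77 to 64 mm; push the outer one (36 mm high). Toes half round, tip y = 110; heel flat at y = -110 mm. Instep up to 52 mm high. Starts 10 to 85 mm off the stops, turned up to 0.2 rad.
- foot_heel (a point): On the foot's heel, foot's x = 0, y = -110, z = 18 mm.
- foot_toe (a point): Tip of the toes, foot's x = 0, y = +110, z = 18 mm.
- inner_heel (a point): On the straight inner side near the heel, foot's x = 46, y = -75, z = 18 mm.
- inner_toe (a point): On the straight inner side near the toes, foot's x = 46, y = +60, z = 18 mm.
- adapter: Bright steel adapter fixed on the foot's ankle: a disc 48 mm across with a small block, 20 mm tall in all, its top 72 mm above the bench; origin at the centre of its underside, at foot's x = 2, y = -52, z = 52 mm. Not to be touched.
- jar: Bystander: closed jar with a red lid, 56 mm across, 70 mm tall, beyond the fence. Origin at the centre of its underside.
- pylon: Bystander: upright aluminium tube, 30 mm across, 100 mm tall, beside the outside of the heel stop. Origin at the centre of its underside.
- screwdriver: Bystander: screwdriver about 200 mm long lying on the bench on the robot's side of the toe stop. Origin below its middle, x axis along it towards the tip.

How it is judged:
By the outcome, as a careful person would: the job done as asked, in the order asked, and still so for the second after the job is handed in, with the robot touching nothing.
It also fails if it takes over 54 s, if anything falls off the work surface, if the arm or the gripper's body presses on something with over 40 N, if the wrist force passes 120 N, or if a joint passes its speed limit or range.

## Robot

A 7-joint arm with a two-finger parallel gripper is mounted at the origin on the work surface. World frame = base frame: x ahead of the robot, y to its left, z up, the work surface at z = 0. Lengths are in m, angles in degrees, forces in N, time in s.
With the tool pointing down it reaches from about 0.425 to 0.875 m from the base axis. Payload 4.7 kg.
Tool frame: the origin (TCP) lies at the very end of the fingers, on their centre line; the grasp point (between the pads) lies 19 mm behind it; z points along the fingers, y is the line along which they close (so a half turn about z gives the same grasp; the last joint's range is limited). The gripper opens to 87 mm and grips with 3 to 60 N. Pads are 19 mm wide; open, the fingers measure 117 mm over their backs; the gripper's body (75 mm by 190 mm) begins 51 mm behind the grasp point.
Start: joints at [70.078, 18.392, -4.016, 83.108, 1.295, 78.541, -3.26], TCP at [0.23, -0.608, 0.223] pointing down, gripper open.
Joint ranges: [-163.93, 163.93], [-17.29, 119.83], [-79.2, 71.16], [3.27, 140.29], [-89.18, 269.18], [5.43, 117.66], [-154.24, 154.24]. Speed limits (degrees/s): [147.25, 147.25, 180, 180, 180, 180, 180].

## Interface

Orientations are given as [roll, pitch, yaw] about the fixed x, y, z axes, in that order (R = Rz(yaw) Ry(pitch) Rx(roll)).
In Python, from cell import get_obs, cams, ticket, finder gives the robot as it stands.
- The arm moves only by the shell command python3 -m creep 'ROWS' [FORCE]. ROWS is text: rows parted by semicolons, each of 5 numbers parted by spaces: the shift along the world's x, y, z in m, then the turn about the world's z in degrees, then the finger opening in m, from 0 to 0.087. A call has 1 to 8 rows; each row shifts and turns the commanded pose from where the row before left it; what a row does not reach is not made up. A row lasts 1/8 s, in which the tool goes at most 62.5 mm and 10.7 degrees, less where a joint would pass 70% of its speed; a pose out of reach is approached as far as the arm can. A call with a gripper value outside its range is refused whole. The fingers move at their own pace and stop on an object; FORCE is the grip in N (left out, the last holds). Time passes only in rows, so rows that do not move let the fingers close. It gives the time, the measured TCP pose, the force, the opening and the grip force at its end, in the units of the state.
- get_obs(): the state, without advancing time (a new reading comes with each control period).
- cams.read_camera(name): name is "side" or "top" or "wrist"; returns the picture (400x640x3 uint8, red, green, blue); there is no depth.
- cams.calibration(name): a dict with "fx", "fy", "cx", "cy" (pixels), "extrinsics" (4x4, takes a point from world to camera coordinates). Camera axes: x right, y down, z forward; pixel columns grow to the right and rows downward; lengths in m; the calibration is good to about 2 mm. A picture is of the moment at which its call begins: read the wrist's pose just before it. calibration takes no time and is no camera call; for the wrist camera it gives the pose at the moment of the call.
- ticket.sign_off(): hands the job in; it is judged then, once.
Trained networks look in the newest picture that a camera, given by its name, has taken for a name from the list of things; names that differ only in an ending like _2 or _b are one class to them, and where a whole thing is asked for, a point or a joint stands for the part that bears it (a point fixed in the world has none). Each returns a list of dicts, best first, with "p" (0 to 1); they miss things now and then, are a little off and sometimes report something else, mostly with a low value. They report only what shows in the picture. A call takes as long as a camera call.
- finder.masks_of(name, camera): "mask" (400x640 bool, what is visible of it) and "xy" ([column, row] in pixels, amid what is visible of it).
- finder.tip_of(name, camera): "xy" ([column, row] in pixels: a listed point, or the origin of a listed thing).
The state is a dict: "time_s": time; "qpos": joint angles; "joint_velocities": joint speeds; "effort": joint torques, N m; "tool_pos": TCP position; "tool_rot": TCP orientation; "force": force on the tool from outside, world axes, zero at the start; "wrist_torque": the same for the moment, N m; "grip_width": finger opening in m; "grasp_force": force on a finger pad.
Only numpy, scipy, OpenCV 4.12 (cv2) and the standard library are available. Lean on these libraries where they do the work, as an engineer would, in place of code of your own. Each camera call takes 0.05 s, during which the arm holds its last target. There are 200 camera calls.

## Working session

There is one attempt and no reset: what is moved stays moved. The work goes in short steps, Python scripts to look and compute and a shell command to move; the robot and the scene stay as the last step left them, time stands still between calls to the robot, and variables do not carry over. Pictures are saved under pics/ and viewed, at most 10 in all, crops included, and the job is handed in when it is done.

```bash
ls; mkdir -p pics
cat > h.py <<'E'
import numpy as np, cv2
from cell import get_obs, cams, ticket, finder
def ray(cam,uv):
    c=cams.calibration(cam); T=np.array(c["extrinsics"]); R,t=T[:3,:3],T[:3,3]
    d=R.T@np.array([(uv[0]-c["cx"])/c["fx"],(uv[1]-c["cy"])/c["fy"],1]); return -R.T@t,d
def at_z(cam,uv,z):
    o,d=ray(cam,uv); return o+d*(z-o[2])/d[2]
Z=dict(jig=0,push_face=.025,pad_face=.02,foot=0,foot_heel=.018,foot_toe=.018,inner_heel=.018,inner_toe=.018,adapter=.052,jar=0,pylon=0,screwdriver=0)
def pts(cam,names):
    cams.read_camera(cam)
    for n in names:
        for r in finder.tip_of(n,cam)[:2]:
            print(cam,n,round(r["p"],2),np.round(r["xy"],0),np.round(at_z(cam,r["xy"],Z[n])*1000,0)[:2])
def snap(cam,f):
    cv2.imwrite(f,cams.read_camera(cam)[:,:,::-1])
E
python3 - <<'E'
from h import *
a=cams.read_camera("top");b=cams.read_camera("side")
cv2.imwrite("pics/a.png",a[:,:,::-1]);cv2.imwrite("pics/b.png",b[:,:,::-1])
pts("top",Z)
pts("side",["jig","push_face","pad_face","foot","foot_heel","foot_toe","inner_toe","adapter"])
o=get_obs();print(o["tool_pos"],o["tool_rot"],o["time_s"])
E
```

```text
pics
top jig 0.8 [401. 164.] [ 635. -206.]
top jig 0.35 [271. 173.] [606.  98.]
top push_face 0.56 [258. 177.] [592. 125.]
top pad_face 0.6 [272. 176.] [595.  93.]
top foot 0.67 [337. 204.] [537. -57.]
top foot 0.64 [313. 176.] [603.  -1.]
top foot_heel 0.64 [387. 208.] [ 529. -169.]
top foot_heel 0.52 [293. 196.] [552.  44.]
top foot_toe 0.72 [291. 193.] [557.  47.]
top inner_heel 0.82 [378. 185.] [ 581. -148.]
top inner_toe 0.81 [317. 175.] [600.  -9.]
top adapter 0.64 [362. 206.] [ 527. -110.]
top adapter 0.46 [386. 207.] [ 527. -160.]
top jar 0.93 [392. 123.] [ 736. -186.]
top pylon 0.86 [437. 173.] [ 618. -290.]
top screwdriver 0.6 [230. 234.] [462. 184.]
side jig 0.85 [307. 189.] [ 631. -209.]
side push_face 0.71 [266. 252.] [600. 134.]
side push_face 0.69 [317. 202.] [ 568. -111.]
side pad_face 0.95 [274. 244.] [598.  94.]
side foot 0.61 [319. 226.] [538. -45.]
side foot 0.45 [309. 188.] [ 629. -213.]
side foot_heel 0.85 [340. 198.] [ 522. -164.]
side foot_heel 0.57 [320. 292.] [452. 204.]
side foot_toe 0.76 [298. 236.] [561.  40.]
side inner_toe 0.78 [291. 223.] [598.  -2.]
side adapter 0.46 [331. 194.] [ 535. -119.]
[ 0.23009109 -0.60795729  0.22260025] [1.79992433e+02 1.84297446e-03 2.07329042e+01] 1.2
```

View pics/a.png

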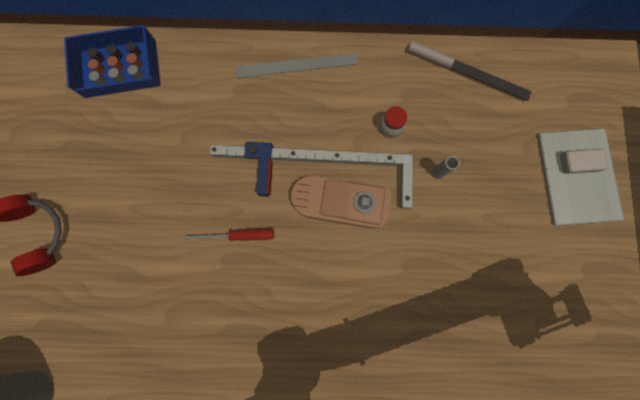

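View pics/b.png

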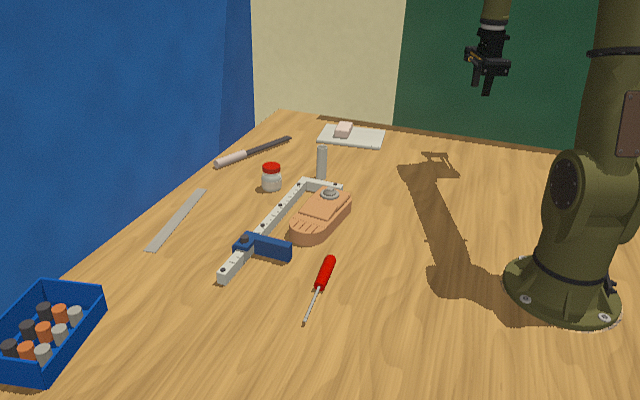

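Top view: the jig corner is near (403,164), the fence runs left to (211,153), the foot's toes are at (291,193) and heel at (388,208), the toe stop is at (265,170) and the screwdriver at (230,235). The side view agrees. Jig yaw is about -2°. I'll push the outer side with both open fingers, starting by moving to the robot side of the foot.

```bash
python3 -m creep '0.01 0.05 0 -3 0.087;0.015 0.055 0 -3 0.087;0.015 0.055 0 -3 0.087;0.015 0.055 0 -3 0.087;0.02 0.055 0 -3 0.087;0.02 0.055 0 -3 0.087;0.02 0.055 0 -3 0.087;0.02 0.055 0 -1.7 0.087'; python3 -m creep '0.02 0.055 0 0 0.087;0.02 0.053 -0.01 0 0.087;0.02 0.015 -0.03 0 0.087;0.01 0 -0.03 0 0.087;0 0 0 0 0.087'
python3 - <<'E'
from h import *
snap("wrist","pics/c.png")
pts("wrist",["jig","pad_face","foot","foot_heel","foot_toe","inner_heel","inner_toe","adapter"])
pts("top",["jig","push_face","pad_face","foot_heel","foot_toe","inner_heel","inner_toe"])
o=get_obs();print(o["tool_pos"],o["tool_rot"],o["time_s"],o["force"],o["qpos"])
# fence inner top edge from top image
E
```

```text
time_s: 2.2
tool_pos: [0.3656, -0.1712, 0.2229]
tool_rot: [179.9, -0.1, -2.0]
force: [0.3, -0.1, -0.5]
grip_width: 0.087
grasp_force: 0.0
time_s: 2.82
tool_pos: [0.4337, -0.0493, 0.151]
tool_rot: [-179.9, 0.2, -1.9]
force: [0.3, -0.7, 0.2]
grip_width: 0.087
grasp_force: 0.0
wrist jig 0.55 [418.  26.] [ 584. -145.]
wrist pad_face 0.72 [146.  15.] [597.  96.]
wrist foot 0.69 [449.  87.] [ 530. -179.]
wrist foot 0.58 [326.  73.] [547. -58.]
wrist foot_heel 0.85 [447.  86.] [ 530. -170.]
wrist foot_toe 0.85 [206.  56.] [562.  50.]
wrist inner_heel 0.63 [421.  29.] [ 577. -143.]
wrist inner_toe 0.6 [266.   8.] [598.  -8.]
wrist adapter 0.87 [396.  72.] [ 539. -114.]
top jig 0.55 [402. 165.] [ 635. -207.]
top push_face 0.89 [257. 178.] [588. 127.]
top push_face 0.59 [365. 206.] [ 533. -119.]
top pad_face 0.71 [272. 175.] [598.  93.]
top pad_face 0.3 [400. 165.] [ 628. -200.]
top foot_heel 0.95 [388. 206.] [ 533. -171.]
top foot_toe 0.78 [292. 195.] [554.  46.]
top inner_heel 0.76 [376. 185.] [ 582. -144.]
top inner_toe 0.59 [316. 177.] [596.  -7.]
[ 0.43501475 -0.04991426  0.15253373] [-1.79999075e+02  1.06053117e-02 -1.96777280e+00] 3.725 [-0.73282926 -0.20838917 -0.28650772] [ 44.35649897  -4.2243366  -39.24550902 115.6721209   -2.88878208
  67.63805434 -85.6800878 ]
```

View pics/c.png

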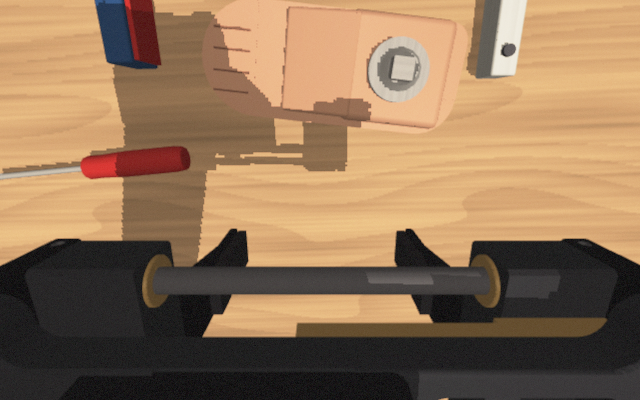

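Wrist view: foot spans columns 205–465, rows 0–130, adapter at (398,68); the screwdriver's handle end is at (188,157), clear of the finger path. Lowering, then a slow push.

```bash
python3 -m creep '0 -0.005 -0.045 0 0.087;0 -0.003 -0.045 0 0.087;0 0 -0.03 0 0.087;0 0 -0.012 0 0.087;0.015 0 0 0 0.087;0.01 0 0 0 0.087;0.005 0 0 0 0.087;0.005 0 0 0 0.087'; python3 -m creep '0.006 0 0 0 0.087;0.006 0 0 0 0.087;0.006 0 0 0 0.087;0.006 0 0 0 0.087;0.006 0 0 0 0.087;0.006 0 0 0 0.087;0.006 0 0 0 0.087;0.006 0 0 0 0.087'
python3 - <<'E'
from h import *
snap("wrist","pics/d.png")
pts("top",["foot_heel","foot_toe","inner_heel","inner_toe"])
o=get_obs();print(o["tool_pos"],o["tool_rot"],o["time_s"],o["force"])
E
```

```text
time_s: 4.72
tool_pos: [0.4709, -0.058, 0.0212]
tool_rot: [180.0, -0.0, -2.0]
force: [-0.0, -0.6, 0.1]
grip_width: 0.087
grasp_force: 0.0
time_s: 5.72
tool_pos: [0.5141, -0.0587, 0.0198]
tool_rot: [179.9, 0.5, -2.0]
force: [-9.8, -0.3, 8.5]
grip_width: 0.0867
grasp_force: 4.9
top foot_toe 0.79 [291. 186.] [573.  49.]
top inner_toe 0.82 [313. 165.] [624.  -0.]
[ 0.51612257 -0.05841851  0.01984356] [179.9565428    0.23642661  -2.00359168] 6.025 [-5.37367923 -0.60807889  0.53261224]
```

View pics/d.png

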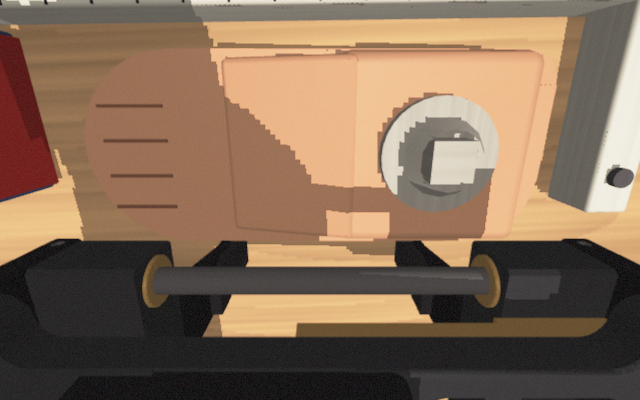

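The foot is square against both fingers (inner edge near row 48, fence bottom near row 20), well clear of the heel stop. Continuing to the fence.

```bash
python3 -m creep '0.005 0 0 0 0.087;0.005 0 0 0 0.087;0.004 0 0 0 0.087;0.003 0 0 0 0.087'; python3 -m creep '0.002 0 0 0 0.087;0.002 0 0 0 0.087;0.002 0 0 0 0.087'; python3 -m creep '0.001 0 0 0 0.087;0.001 0 0 0 0.087'
python3 - <<'E'
from h import *
snap("wrist","pics/e.png")
pts("top",["foot_heel","foot_toe","inner_heel","inner_toe"])
o=get_obs();print(o["tool_pos"],o["tool_rot"],o["time_s"],o["force"],o["wrist_torque"])
E
```

```text
time_s: 6.52
tool_pos: [0.5326, -0.058, 0.0199]
tool_rot: [180.0, 0.4, -1.9]
force: [-13.2, -0.9, 8.4]
grip_width: 0.087
grasp_force: 6.6
time_s: 6.9
tool_pos: [0.5326, -0.058, 0.0199]
tool_rot: [179.9, 1.1, -2.0]
force: [-28.1, -0.2, 24.6]
grip_width: 0.087
grasp_force: 14.2
time_s: 7.15
tool_pos: [0.5326, -0.058, 0.0198]
tool_rot: [179.8, 1.3, -2.0]
force: [-31.7, 0.9, 28.4]
grip_width: 0.0871
grasp_force: 16.2
top foot_toe 0.86 [290. 178.] [591.  52.]
top inner_toe 0.74 [310. 162.] [632.   7.]
top inner_toe 0.59 [269. 178.] [592. 101.]
[ 0.53266337 -0.05798243  0.01990005] [179.82208624   1.30899792  -1.95643667] 7.45 [-31.07970413   0.61405646  26.22027543] [0.31238694 6.53351354 0.13784909]
```

View pics/e.png

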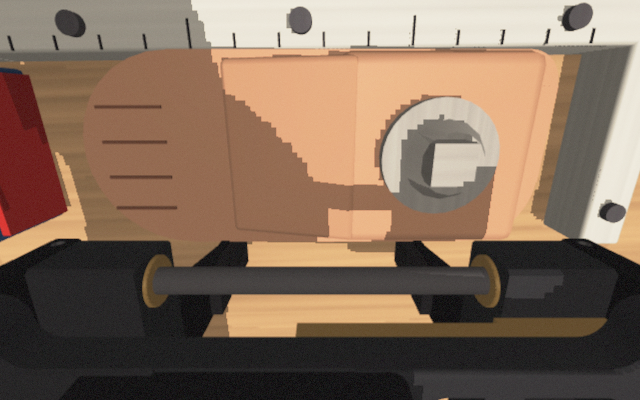

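The fence's lower edge (row 50) now meets the foot's inner edge along its whole length, and -31 N with near-zero yaw moment says it is flush. Back off, rise, turn, and go behind the toe stop.

```bash
python3 -m creep '-0.008 0 0 0 0.087;-0.015 0 0 0 0.087;-0.03 0 0 0 0.087;0 0 0.03 0 0.04;0 0 0.05 0 0;0 0.02 0.05 10 0;0 0.03 0.01 10 0;0 0.04 0 10 0' 30; python3 -m creep '0.01 0.04 0 10 0;0.02 0.05 0 10 0;0.03 0.05 0 10 0;0.03 0.025 0 10 0;0.01 0 0 10 0;0 0 0 10 0;0 0 0 0 0'
python3 - <<'E'
from h import *
pts("top",["jig","push_face","pad_face","foot_heel","foot_toe","inner_heel","inner_toe"])
pts("side",["push_face","pad_face","foot_heel","foot_toe","inner_toe"])
snap("top","pics/f.png")
o=get_obs();print(o["tool_pos"],o["tool_rot"],o["time_s"],o["force"],o["grip_width"],o["qpos"])
i=cv2.imread("pics/f.png")[100:300,180:480];cv2.imwrite("pics/f2.png",cv2.resize(i,None,fx=2.6,fy=2.6))
E
```

```text
time_s: 8.45
tool_pos: [0.4923, 0.0323, 0.1628]
tool_rot: [179.8, -0.3, 28.2]
force: [0.1, 0.6, -0.4]
grip_width: 0.045
grasp_force: 0.0
time_s: 9.32
tool_pos: [0.5907, 0.1977, 0.1608]
tool_rot: [179.9, -0.1, 87.9]
force: [-0.6, 0.3, -0.0]
grip_width: 0.0001
grasp_force: 0.0
top jig 0.93 [399. 161.] [ 643. -201.]
top push_face 0.65 [257. 181.] [583. 126.]
top pad_face 0.68 [270. 177.] [593.  97.]
top foot_heel 0.83 [388. 184.] [ 585. -171.]
top foot_heel 0.2 [311. 163.] [629.   6.]
top foot_toe 0.69 [290. 180.] [589.  51.]
top inner_heel 0.61 [371. 161.] [ 638. -133.]
top inner_toe 0.83 [313. 161.] [633.   0.]
side push_face 0.84 [268. 249.] [600. 123.]
side pad_face 0.8 [275. 247.] [592. 103.]
side foot_heel 0.78 [317. 196.] [ 582. -152.]
side foot_toe 0.85 [284. 236.] [590.  54.]
side inner_toe 0.8 [274. 224.] [632.  17.]
[0.59005926 0.19704486 0.16057315] [1.79997106e+02 1.06271615e-03 8.80233944e+01] 10.075 [ 0.40070606  0.05632652 -0.31849725] 0.0004964356783281085 [ 23.16487311  27.67434067 -57.90723545  90.47272779  24.00805045
  75.28090919 -39.96392071]
```

View pics/f2.png

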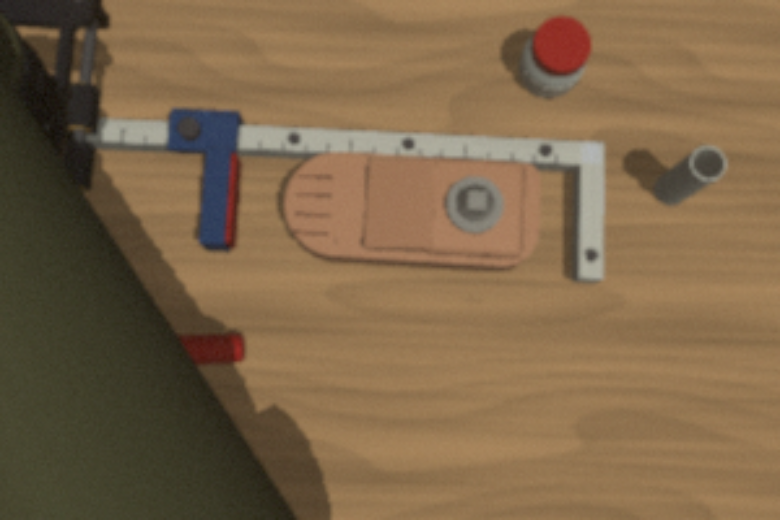

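Foot lies flat along the fence, with about 38 mm of heel gap left. Lowering behind the stop (blue arm at crop (218,185)) and pushing it.

```bash
python3 -m creep '0 0 -0.05 0 0;0 0 -0.05 0 0;0 0 -0.026 0 0;0 0 -0.01 0 0;0 -0.02 0 0 0;0 -0.02 0 0 0;0 -0.01 0 0 0;0 -0.008 0 0 0' 60; python3 -m creep '0 -0.006 0 0 0;0 -0.006 0 0 0;0 -0.006 0 0 0;0 -0.006 0 0 0;0 -0.006 0 0 0;0 -0.006 0 0 0;0 -0.006 0 0 0;0 -0.006 0 0 0'
python3 - <<'E'
from h import *
pts("top",["push_face","pad_face","foot_heel","foot_toe"])
pts("side",["push_face","pad_face","foot_heel","foot_toe"])
o=get_obs();print(o["tool_pos"],o["tool_rot"],o["time_s"],o["force"],o["wrist_torque"])
E
```

```text
time_s: 11.08
tool_pos: [0.5906, 0.139, 0.0253]
tool_rot: [179.9, -0.0, 88.0]
force: [-0.1, 0.4, -0.9]
grip_width: 0.0004
grasp_force: 0.0
time_s: 12.08
tool_pos: [0.5897, 0.0906, 0.0244]
tool_rot: [-180.0, 0.0, 88.0]
force: [-1.2, 2.9, 1.7]
grip_width: 0.0005
grasp_force: 1.5
top push_face 0.46 [401. 163.] [ 632. -201.]
top foot_heel 0.87 [387. 184.] [ 583. -171.]
side push_face 0.69 [277. 237.] [599.  73.]
side pad_face 0.9 [283. 235.] [594.  53.]
side foot_heel 0.97 [318. 197.] [ 580. -150.]
side foot_toe 0.98 [284. 237.] [591.  55.]
[0.59027184 0.09059565 0.02454433] [1.79979927e+02 3.39719676e-02 8.80123575e+01] 12.575 [-0.35361484  0.08430043  0.08083886] [-0.03292748 -0.10383956 -0.02235248]
```

```bash
python3 -m creep '0 -0.005 0 0 0;0 -0.005 0 0 0;0 -0.005 0 0 0;0 -0.005 0 0 0;0 -0.004 0 0 0;0 -0.004 0 0 0'; python3 -m creep '0 -0.003 0 0 0;0 -0.003 0 0 0;0 -0.002 0 0 0';  python3 -m creep '0 -0.002 0 0 0;0 -0.002 0 0 0'
```

```text
time_s: 13.32
tool_pos: [0.5897, 0.0665, 0.0247]
tool_rot: [180.0, -0.3, 88.2]
force: [0.4, 6.5, -1.0]
grip_width: 0.0004
grasp_force: 3.2
time_s: 13.7
tool_pos: [0.5895, 0.0585, 0.0247]
tool_rot: [-180.0, -0.3, 88.2]
force: [-1.5, 6.4, -0.3]
grip_width: 0.0004
grasp_force: 3.2
time_s: 13.95
tool_pos: [0.5894, 0.0557, 0.0247]
tool_rot: [-180.0, -0.4, 88.2]
force: [-0.0, 10.1, -2.2]
grip_width: 0.0002
grasp_force: 5.1
```

```bash
python3 -m creep '0 -0.002 0 0 0;0 -0.002 0 0 0';  python3 -m creep '0 -0.002 0 0 0;0 -0.002 0 0 0;0 0 0 0 0'
python3 - <<'E'
from h import *
snap("side","pics/g0.png")
pts("side",["push_face","pad_face","foot_heel","foot_toe"])
i=cv2.imread("pics/g0.png")[130:290,200:400];cv2.imwrite("pics/g.png",cv2.resize(i,None,fx=3.5,fy=3.5,interpolation=2))
E
```

```text
time_s: 14.2
tool_pos: [0.5894, 0.0557, 0.0248]
tool_rot: [180.0, -0.7, 88.3]
force: [0.7, 16.8, -3.9]
grip_width: -0.0
grasp_force: 8.1
time_s: 14.58
tool_pos: [0.5894, 0.0557, 0.0249]
tool_rot: [179.9, -1.0, 88.5]
force: [2.1, 20.3, -5.1]
grip_width: 0.0005
grasp_force: 10.2
side push_face 0.62 [284. 231.] [596.  44.]
side push_face 0.21 [322. 177.] [ 601. -246.]
side pad_face 0.64 [290. 227.] [592.  14.]
side foot_heel 0.89 [323. 191.] [ 576. -182.]
side foot_toe 0.55 [290. 230.] [588.  27.]
```

View pics/g.png

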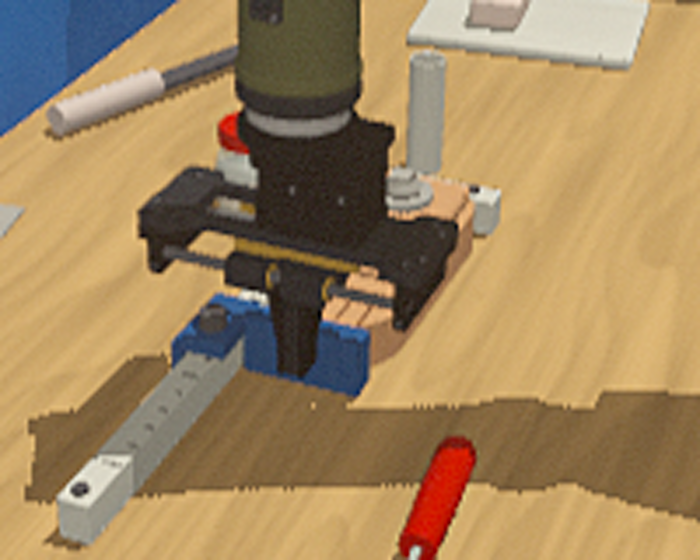

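The stop halted dead at 0.0557 while force rose to 20 N: the heel is home and the hand touches only the blue back face. Retreat and check from above.

```bash
python3 -m creep '0 0.004 0 0 0;0 0.006 0 0 0;0 0.015 0 0 0;0 0.03 0 0 0;0 0.02 0.01 0 0;0 0.01 0.05 0 0;0 0.02 0.05 0 0;-0.04 0.06 0.04 0 0';python3 -m creep '-0.05 0.05 0 0 0;-0.04 0.05 0 0 0;-0.02 0.05 0 0 0;0 0 0 0 0'
python3 - <<'E'
from h import *
snap("top","pics/h0.png")
pts("top",["jig","pad_face","foot_heel","foot_toe","inner_heel","inner_toe","jar","pylon","screwdriver"])
i=cv2.imread("pics/h0.png")[120:240,220:420];cv2.imwrite("pics/h.png",cv2.resize(i,None,fx=4,fy=4,interpolation=2))
o=get_obs();print(o["tool_pos"],o["time_s"],o["force"])
E
```

```text
time_s: 15.88
tool_pos: [0.5629, 0.1921, 0.1682]
tool_rot: [179.7, -0.0, 87.7]
force: [0.2, -0.2, -0.4]
grip_width: 0.0007
grasp_force: 0.0
time_s: 16.38
tool_pos: [0.4528, 0.3421, 0.1665]
tool_rot: [179.9, -0.1, 88.6]
force: [0.8, -0.3, -0.3]
grip_width: 0.0004
grasp_force: 0.0
top jig 0.65 [400. 164.] [ 637. -204.]
top pad_face 0.67 [305. 178.] [592.  17.]
top foot_heel 0.82 [400. 183.] [ 587. -200.]
top foot_toe 0.87 [305. 180.] [589.  18.]
top inner_heel 0.83 [387. 162.] [ 635. -170.]
top inner_heel 0.72 [435. 174.] [ 610. -279.]
top inner_toe 0.68 [325. 160.] [637. -26.]
top jar 0.93 [390. 126.] [ 730. -182.]
top pylon 0.85 [434. 173.] [ 618. -284.]
top screwdriver 0.95 [230. 234.] [462. 185.]
[0.45689244 0.33596231 0.16485171] 16.925 [-1.04706733e+00  2.74344203e-05  8.14160838e-01]
```

View pics/h.png

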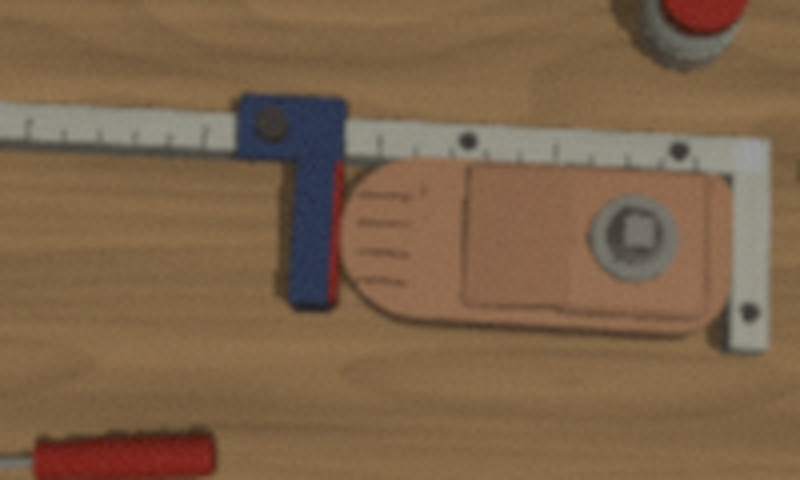

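The foot's inner side meets the fence along its length. The heel is against the stop (crop column 730) and the red pad touches the toes (column 342). The jar, tube and screwdriver are where they were, and the hand is clear.

```bash
python3 -c "
from h import *
print(ticket.sign_off())"
```

```text
the job is handed in; nothing more can be done
None
```

I handed the job in at about 17 s: the last camera view shows the foot flat along the fence, heel home, red pad on the toes, nothing else moved and the hand clear; sign-off gave no verdict.

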